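Park the turntable's index plunger

ROBOT

A 6-joint arm with a two-finger parallel gripper is mounted at the origin on a cart in front of the work surface, level with it; the furniture and walls round the work are solid. World frame = base frame: x ahead of the robot, y to its left, z up, the work surface at z = 0. Lengths are in m, angles in rad, forces in N, time in s.
With the tool pointing down it reaches from about 0.35 to 0.725 m from the base axis. Payload 6 kg.
Tool frame: the origin (TCP) lies at the very end of the fingers, on their centre line; the grasp point (between the pads) lies 19 mm behind it; z points along the fingers, y is the line along which they close (so a half turn about z gives the same grasp; the last joint's range is limited). The gripper opens to 85 mm and grips with 20 to 120 N. Pads are 22 mm wide; open, the fingers measure 114 mm over their backs; the gripper's body (76 mm by 85 mm) begins 54 mm behind the grasp point. The pads swing forward as they close: fully open they stand 13 mm farther back than shut.
Start: joints at [-0.943, 0.04, 0.085, 0, -1.615, -0.334], TCP at [0.174, -0.574, 0.231] pointing down, gripper open.
Joint ranges: [-2.56, 2.56], [-1.29, 2.01], [-1.08, 1.49], [-3.29, 1.98], [-2.81, -0.18], [-2.99, 2.99]. Speed limits (rad/s): [2.57, 2.57, 3.01, 3.14, 3.14, 3.14].

INTERFACE

Orientations are given as a unit quaternion [x, y, z, w].
In Python, from workcell import read_state, imaging, job_done gives the robot as it stands.
- The arm moves only by the tool arm_command, never from a script. Its argument "motion" is a list of rows, each a list of 6 numbers: the shift along the world's x, y, z normalised to -1 to 1, where 1 is 10 cm, then the turn, a rotation vector about the world's x, y, z normalised to -1 to 1, where 1 is pi/4 rad. A call has exactly 5 rows; each row is the pose to reach, as a shift and turn from the pose commanded when the call began; what a row does not reach only later rows make up. A row lasts 1/8 s, in which the tool goes at most 62.5 mm and 10.7 degrees, less where a joint would pass 70% of its speed; a pose out of reach is approached as far as the arm can. A call with a number of a shift or a turn outside -1 to 1 is refused whole. A call with a gripper value outside its range is refused whole. "fingers" is the closure in counts, from 0 (fully open) to 255 (shut), set as the call begins (left out, the last holds). The fingers move at their own pace and stop on an object; "newtons" is the grip in N (left out, the last holds). Time passes only in rows, so rows that repeat a pose let the fingers close, or fill a call up. It gives the time, the measured TCP pose, the force, the opening and the grip force at its end, in the units of the state.
- read_state(): the state, without advancing time (a new reading comes with each control period).
- imaging.get_image(name): name is "scene" or "side" or "wrist"; returns a dict with "pixels" (420x560x3 uint8, red, green, blue), "intrinsics" (3x3 intrinsics, pixels), "R" (3x3) and "t" (3): a world point X has camera coordinates R X + t. Camera axes: x right, y down, z forward; pixel columns grow to the right and rows downward; lengths in m; the calibration is good to about 2 mm. The wrist camera is an equidistant fisheye: a pixel r from the principal point sees the ray r / f radians off the axis. A picture is of the moment at which its call begins. There is no depth.
- job_done(): hands the job in; it is judged then, once.
The state is a dict: "time": time; "q": joint angles; "qd": joint speeds; "joint_torque": joint torques, N m; "tool_pos": TCP position; "ee_rot": TCP orientation; "wrist_force": force on the tool from outside, world axes, zero at the start; "wrist_torque": the same for the moment, N m; "opening": finger opening in m; "gripper_force": force on a finger pad.
Only numpy, scipy, OpenCV 4.12 (cv2) and the standard library are available. Lean on these libraries where they do the work, as an engineer would, in place of code of your own. Each camera call takes 0.05 s, during which the arm holds its last target. There are 200 camera calls.

TASK

Free the round turntable on the desk: pull its sprung index plunger straight up by the black grip, twist it a sixth of a turn (either way) and let it down into the rest notch, so that it stays retracted when you let go. Leave the plunger of the straight slide stage, which looks the same, locked as it is.

Things in the scene. Friction and masses are not known exactly. Their poses are not given: they have to be found in the camera images.
- turn_stage: Aluminium plate 100 x 150 x 10 mm fixed to the desk, with a ROUND steel turntable (disc 100 mm across, ring of small holes, a lens filter lying on it). A grey bracket reaches over the disc's rim and carries the plunger to park. Origin: underside centre, z up. Its look-alike has a SQUARE-EDGED slide (90 x 96 mm, row of holes, card case on it); they may stand either way round.
- table_grip (a point): Middle of the round table's plunger grip: a black upright bar 46 mm long (its y axis), 12 mm thick (x: pinch along this), 26 mm high; z up is the axis of pull and twist. Starts 89 mm over the desk, bar 76 to 102 mm; turns and lifts with the plunger. Below is an aluminium collar, 36 mm across, top at 72 mm: fingertips stay above 73 mm. The other stage's plunger is of the same shape and size.
- table_lift (a joint): Pull-up of that plunger, m: 0 locked (start), 0.026 upper stop. A spring pulls it down, 6 N at 0, 10 N at 0.020. Its 5 mm cross pin, along the bar, lies in a deep slot of the collar and lets it twist only when lifted over 0.015 (aim at 0.018 to 0.022). Parked in a rest notch it reads about 0.010; on the land between slot and notch 0.014.
- table_twist (a joint): Twist of that plunger about its upright axis, rad, counter-clockwise from above positive: 0 over the deep slot (start); rest notches (4 mm deep, sloping sides that draw the pin in) at +1.05 and -1.05, catching from about 0.8 on; stops at +1.3 and -1.3.
- slide_lift (a joint): Pull-up, m, of the look-alike plunger on the stage with the square-edged slide: 0 locked (start), where it must stay.

How it is judged:
By the outcome, as a careful person would: the job done as asked, in the order asked, and still so for the second after the job is handed in, with the robot touching nothing.
It also fails if it takes over 35 s, if anything falls off the work surface, if the arm or the gripper's body presses on something with over 40 N, if the wrist force passes 120 N, or if a joint passes its speed limit or range.

## Working session

There is one attempt and no reset: what is moved stays moved. The work goes in short steps, Python scripts to look and compute and a tool call to move; the robot and the scene stay as the last step left them, time stands still between calls to the robot, and variables do not carry over. Pictures are saved under pics/ and viewed, at most 10 in all, crops included, and the job is handed in when it is done.

Besides the shell and the picture viewer there is one more tool, called after ">>>" in YAML: its name, and indented under it one key for each argument. arm_command: Moves the arm, as the interface text tells. Scaled input: -1 to 1 covers 10 cm each way for a shift and pi/4 rad each way for a turn. Its arguments: {"type":"object","properties":{"motion":{"type":"array"},"fingers":{"type":"number"},"newtons":{"type":"number"}},"required":["motion"]}

```bash
mkdir -p pics; cat > h.py <<'E'
import numpy as np,cv2
from workcell import read_state, imaging, job_done
def snap(n,f):
    d=imaging.get_image(n); cv2.imwrite('pics/'+f,d['pixels'][:,:,::-1]); np.savez('pics/'+f+'.npz',K=d['intrinsics'],R=d['R'],t=d['t'],p=d['pixels']); return d
def ray(f,u,v,fish=False):
    d=np.load('pics/'+f+'.npz');K=d['K'];x=(u-K[0,2])/K[0,0];y=(v-K[1,2])/K[1,1]
    if fish:
        r=np.hypot(x,y);c=np.array([np.sin(r)*x/r,np.sin(r)*y/r,np.cos(r)])
    else: c=np.array([x,y,1.])
    return -d['R'].T@d['t'], d['R'].T@c
def onz(f,u,v,z,fish=False):
    o,w=ray(f,u,v,fish); return o+w*(z-o[2])/w[2]
E
python3 - <<'E'
from h import *
for n in('scene','side'):
    d=snap(n,n+'1.png')
s=read_state();print(s)
E
```

```text
{'time': 0.1, 'q': array([-9.43312527e-01,  4.07610116e-02,  8.39060606e-02, -3.87411876e-04,
       -1.61550042e+00, -3.33717223e-01]), 'qd': array([ 0.00087579, -0.00036404,  0.00259401,  0.00058224, -0.00126276,
        0.00090293]), 'joint_torque': array([-6.10419520e-03, -3.69342649e+01,  3.48282909e+01,  6.95181772e+00,
       -4.56102047e-03,  6.60865624e-06]), 'tool_pos': array([ 0.17372343, -0.57399178,  0.23037503]), 'ee_rot': array([-1.46364064e-01,  9.89230466e-01,  7.80682675e-04, -1.88785802e-04]), 'wrist_force': array([-0.35641303, -0.31232393,  0.91361446]), 'wrist_torque': array([ 0.03145357,  0.03677335, -0.03044854]), 'gripper_force': 0.0, 'opening': 0.08543944074066251}
```

View pics/scene1.png

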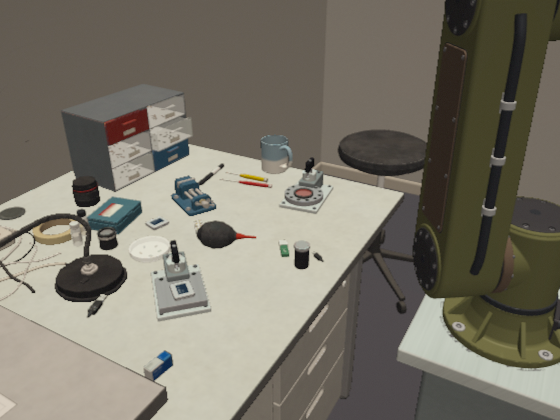

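View pics/side1.png

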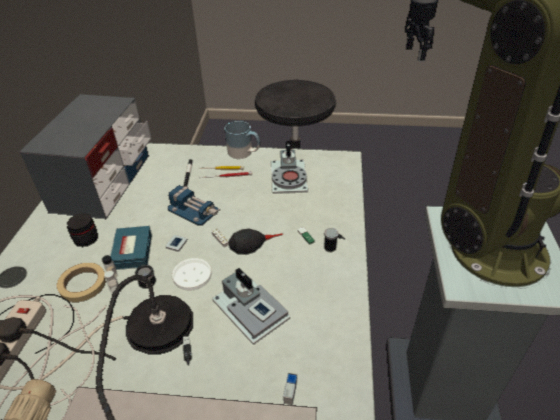

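The round turntable is the far stage: its grip is at about (310,165) in the scene view and (292,148) in the side view. The square slide is the near one, at (175,250) and (243,280). I'll enlarge both views of the turntable.

```bash
python3 - <<'E'
from h import *
a=cv2.imread('pics/scene1.png')[150:215,270:340];b=cv2.imread('pics/side1.png')[135:200,255:325]
f=lambda i:cv2.resize(i,None,fx=5.6,fy=5.6,interpolation=cv2.INTER_CUBIC)
cv2.imwrite('pics/c1.png',np.hstack([f(a),f(b)]))
E
```

```text
(no output)
```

View pics/c1.png

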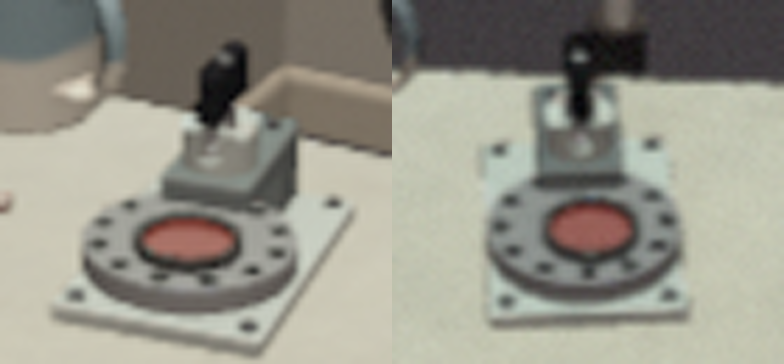

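The crop shows the grip centre at about (221,85) in the scene half and (578,80) in the side half. The plate screws are visible, and the bar runs along the plate's long axis.

```bash
python3 - <<'E'
from h import *
A=lambda x,y:(270+x/5.6,150+y/5.6); B=lambda x,y:(255+(x-392)/5.6,135+y/5.6)
for p in [(499,149),(652,144),(505,301),(669,296)]: print('side',onz('side1.png',*B(*p),.01).round(4))
for p in [(76,295),(248,327),(333,203)]: print('scene',onz('scene1.png',*A(*p),.01).round(4))
print(onz('scene1.png',*A(221,85),.089),onz('side1.png',*B(578,80),.089))
print('bar ends scene top',onz('scene1.png',*A(207,65),.102),onz('scene1.png',*A(238,44),.102))
print(onz('side1.png',*B(588,230),.028),onz('scene1.png',*A(188,240),.028))
E
```

```text
side [ 0.5805 -0.3185  0.01  ]
side [ 0.4986 -0.3292  0.01  ]
side [ 0.5629 -0.1876  0.01  ]
side [ 0.4814 -0.1978  0.01  ]
scene [ 0.5615 -0.1849  0.01  ]
scene [ 0.4804 -0.1959  0.01  ]
scene [ 0.4982 -0.3258  0.01  ]
[ 0.53052195 -0.26536728  0.089     ] [ 0.53273198 -0.26931374  0.089     ]
bar ends scene top [ 0.53334482 -0.25604483  0.102     ] [ 0.53142688 -0.2839647   0.102     ]
[ 0.52433662 -0.22568035  0.028     ] [ 0.52627245 -0.22663089  0.028     ]
```

>>> arm_command:
  motion:
    - [0.18,0.15,0,0,0,0.09]
    - [0.36,0.3,0,0,0,0.18]
    - [0.54,0.46,0,0,0,0.27]
    - [0.72,0.61,0,0,0,0.36]
    - [0.9,0.77,0,0,0,0.45]
  fingers: 0

```text
time: 0.72
tool_pos: [0.2642, -0.4966, 0.2307]
ee_rot: [-0.319, 0.948, 0.0, -0.0]
wrist_force: [-0.4, -0.5, 0.2]
opening: 0.0851
gripper_force: 0.0
```

>>> arm_command:
  motion:
    - [0.18,0.15,0,0,0,0.09]
    - [0.36,0.3,0,0,0,0.18]
    - [0.54,0.46,0,0,0,0.27]
    - [0.72,0.61,0,0,0,0.36]
    - [0.9,0.77,0,0,0,0.45]

```text
time: 1.35
tool_pos: [0.3542, -0.4196, 0.2308]
ee_rot: [-0.481, 0.877, 0.0, -0.0]
wrist_force: [1.1, 0.1, -0.2]
opening: 0.0851
gripper_force: 0.0
```

>>> arm_command:
  motion:
    - [0.18,0.15,0,0,0,0.09]
    - [0.36,0.3,0,0,0,0.18]
    - [0.54,0.46,0,0,0,0.27]
    - [0.72,0.61,0,0,0,0.36]
    - [0.9,0.77,0,0,0,0.45]

```text
time: 1.98
tool_pos: [0.4442, -0.3426, 0.2307]
ee_rot: [-0.627, 0.779, 0.0, -0.0]
wrist_force: [-0.6, -0.1, -0.3]
opening: 0.085
gripper_force: 0.0
```

>>> arm_command:
  motion:
    - [0.2,0.18,0,0,0,0.11]
    - [0.4,0.36,-0.1,0,0,0.22]
    - [0.6,0.54,-0.2,0,0,0.34]
    - [0.88,0.75,-0.3,0,0,0.45]
    - [0.88,0.75,-0.3,0,0,0.45]

```text
time: 2.6
tool_pos: [0.5323, -0.2666, 0.1989]
ee_rot: [0.755, -0.656, -0.002, 0.001]
wrist_force: [0.6, 0.1, -0.2]
opening: 0.0852
gripper_force: 0.0
```

```bash
python3 - <<'E'
from h import *
d=snap('wrist','w1.png');s=read_state();print(s['tool_pos'],s['ee_rot'],s['q'],s['time'])
cv2.imwrite('pics/w1b.png',cv2.resize(cv2.imread('pics/w1.png'),(800,600)))
E
```

```text
[ 0.53180158 -0.26757396  0.19998564] [ 7.54024396e-01 -6.56845199e-01 -1.09889873e-03  6.22319249e-04] [-1.29891529e-01  2.87507583e-02  1.63914267e-02 -1.80335420e-04
 -1.56095631e+00  2.67434168e-01] 2.65
```

View pics/w1b.png

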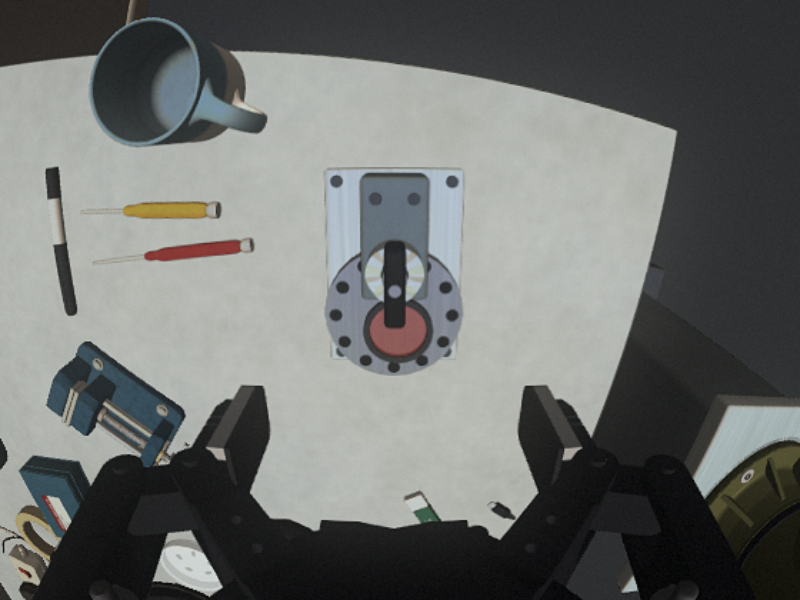

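The wrist view shows the bar upright at column 395, rows 241 to 328, aligned with the fingers' closing direction, with the fingers open on either side.

```bash
python3 - <<'E'
from h import *
k=.7
a=onz('w1.png',395*k,243*k,.102,True);b=onz('w1.png',395*k,327*k,.102,True);print(a,b,(a+b)/2,np.linalg.norm(a-b))
print(np.degrees(np.arctan2(*(a-b)[[0,1]])))
from scipy.spatial.transform import Rotation as R
M=R.from_quat(read_state()['ee_rot']).as_matrix();print(M)
E
```

```text
[ 0.53509062 -0.29784482  0.102     ] [ 0.52840259 -0.25025579  0.102     ] [ 0.5317466 -0.2740503  0.102    ] 0.0480566876759416
172.00019587828385
[[ 1.37106355e-01 -9.90553241e-01 -2.47472773e-03]
 [-9.90555976e-01 -1.37107996e-01  5.05124923e-04]
 [-8.39658088e-04  2.38210051e-03 -9.99996810e-01]]
```

>>> arm_command:
  motion:
    - [0,-0.02,-0.16,0,0,0]
    - [0,-0.04,-0.32,0,0,0]
    - [0,-0.05,-0.48,0,0,0]
    - [0,-0.05,-0.64,0,0,0]
    - [0,-0.05,-0.8,0,0,0]

```text
time: 3.28
tool_pos: [0.5316, -0.2733, 0.12]
ee_rot: [0.754, -0.657, -0.0, 0.0]
wrist_force: [-0.3, 0.4, -0.1]
opening: 0.0853
gripper_force: 0.0
```

>>> arm_command:
  motion:
    - [0,0,-0.12,0,0,0]
    - [0,0,-0.24,0,0,0]
    - [0,0,-0.33,0,0,0]
    - [0,0,-0.42,0,0,0]
    - [0,0,-0.42,0,0,0]
  fingers: 150
  newtons: 60

```text
time: 3.9
tool_pos: [0.5314, -0.2731, 0.0785]
ee_rot: [0.754, -0.657, -0.001, 0.0]
wrist_force: [-0.6, 0.2, -0.2]
opening: 0.0354
gripper_force: 0.0
```

```bash
python3 - <<'E'
from h import *
d=snap('wrist','w2.png');s=read_state();print(s['tool_pos'],s['ee_rot'],s['wrist_force'],s['opening'])
snap('side','s2.png')
a=cv2.imread('pics/w2.png')[130:400,130:430];b=cv2.imread('pics/s2.png')[90:210,220:350]
cv2.imwrite('pics/c2.png',np.hstack([cv2.resize(a,(450,405)),cv2.resize(b,(350,405))]))
E
```

```text
[ 0.53172153 -0.27330257  0.07914561] [ 7.53780776e-01 -6.57125939e-01 -8.97160289e-05  1.86795729e-04] [ 0.12327368 -0.15280355  0.90382035] 0.03503888622322071
```

View pics/c2.png

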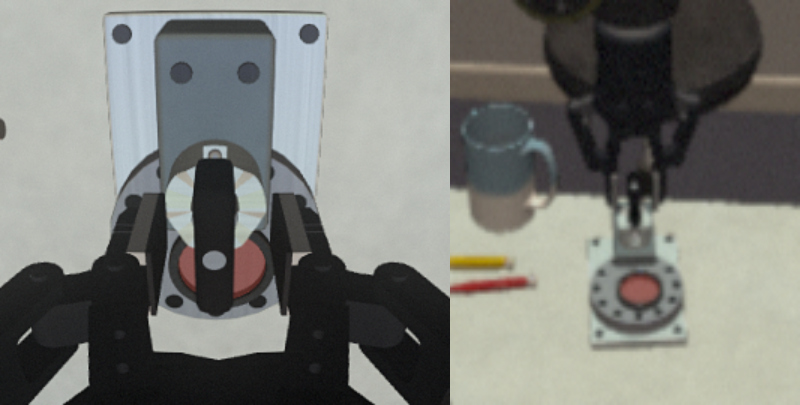

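The bar is centred between the half-closed fingers (bar near column 213, fingers at 165 and 275). I'll close on it now.

>>> arm_command:
  motion:
    - [0,0,-0.02,0,0,0]
    - [0,0,-0.02,0,0,0]
    - [0,0,-0.02,0,0,0]
    - [0,0,-0.02,0,0,0]
    - [0,0,-0.02,0,0,0]
  fingers: 255
  newtons: 70

```text
time: 4.62
tool_pos: [0.5327, -0.2733, 0.0781]
ee_rot: [0.754, -0.657, 0.001, -0.001]
wrist_force: [4.7, 0.3, 3.3]
opening: 0.0108
gripper_force: 77.1
```

>>> arm_command:
  motion:
    - [0,0,0.04,0,0,0]
    - [0,0,0.08,0,0,0]
    - [0,0,0.12,0,0,0]
    - [0,0,0.16,0,0,0]
    - [0,0,0.2,0,0,0]

```text
time: 5.25
tool_pos: [0.5326, -0.2732, 0.0951]
ee_rot: [0.754, -0.657, 0.0, -0.001]
wrist_force: [11.0, -4.3, -11.6]
opening: 0.0107
gripper_force: 74.1
```

>>> arm_command:
  motion:
    - [0.01,-0.005,0.02,0,0,0]
    - [0.01,-0.005,0.025,0,0,0]
    - [0.01,-0.005,0.025,0,0,0]
    - [0.01,-0.005,0.025,0,0,0]
    - [0.01,-0.005,0.025,0,0,0]

```text
time: 5.88
tool_pos: [0.5327, -0.2732, 0.0968]
ee_rot: [0.754, -0.657, -0.001, -0.0]
wrist_force: [7.8, -2.5, -10.8]
opening: 0.0105
gripper_force: 74.3
```

```bash
python3 - <<'E'
from h import *
s=read_state();print(s)
E
```

```text
{'time': 5.875, 'q': array([-0.1404223 ,  0.06465024, -0.13453603, -0.00157431, -1.3732502 ,
        0.27709596]), 'qd': array([-0.00028759,  0.00184849, -0.00117512,  0.00119538, -0.00194379,
       -0.00104231]), 'joint_torque': array([-8.64547715e-01, -4.25499952e+01,  3.55487931e+01,  7.89166957e+00,
       -3.14978957e+00,  9.10398754e-03]), 'tool_pos': array([ 0.53270771, -0.27321208,  0.09675573]), 'ee_rot': array([ 7.53637765e-01, -6.57289017e-01, -1.10821210e-03, -1.99820733e-04]), 'wrist_force': array([  7.81077411,  -2.46811803, -10.75580794]), 'wrist_torque': array([-1.02450196, -2.98649792, -0.00701469]), 'gripper_force': 74.3351887143217, 'opening': 0.010518925887259669}
```

>>> arm_command:
  motion:
    - [0.015,-0.005,0.015,0,0,0]
    - [0.015,-0.005,0.015,0,0,0.08]
    - [0.015,-0.005,0.015,0,0,0.16]
    - [0.015,-0.005,0.015,0,0,0.24]
    - [0.015,-0.005,0.015,0,0,0.33]

```text
time: 6.5
tool_pos: [0.5331, -0.2732, 0.0975]
ee_rot: [0.833, -0.554, -0.003, -0.0]
wrist_force: [5.1, -0.6, -10.9]
opening: 0.0107
gripper_force: 74.7
```

```bash
python3 - <<'E'
from h import *
s=read_state();print(s['tool_pos'],s['wrist_force'],s['wrist_torque'],s['q'][5])
E
```

```text
[ 0.53312589 -0.27315614  0.09751484] [  5.14771684  -0.58635747 -10.85636115] [-0.21302124 -2.06046243 -0.05187552] 0.5389042080559104
```

>>> arm_command:
  motion:
    - [0.005,0,0.005,0,0,0.1]
    - [0.01,0,0.005,0,0,0.2]
    - [0.01,0,0.005,0,0,0.3]
    - [0.01,0,0.005,0,0,0.4]
    - [0.01,0,0.005,0,0,0.5]

```text
time: 7.12
tool_pos: [0.5337, -0.2729, 0.0977]
ee_rot: [0.925, -0.38, -0.003, -0.001]
wrist_force: [3.9, 0.4, -11.1]
opening: 0.0107
gripper_force: 74.7
```

>>> arm_command:
  motion:
    - [0,0,0,0,0,0.1]
    - [0,0,0,0,0,0.2]
    - [0,0,0,0,0,0.3]
    - [0,0,0,0,0,0.4]
    - [0,0,0,0,0,0.5]

```text
time: 7.75
tool_pos: [0.534, -0.2724, 0.0977]
ee_rot: [0.981, -0.192, -0.003, -0.002]
wrist_force: [4.8, 2.6, -11.2]
opening: 0.0107
gripper_force: 74.7
```

```bash
python3 - <<'E'
from h import *
s=read_state();print(s['tool_pos'],s['wrist_force'],s['wrist_torque'],s['q'][5])
from scipy.spatial.transform import Rotation as R
M=R.from_quat(s['ee_rot']).as_matrix();print(np.degrees(np.arctan2(M[1,1],M[0,1]))%360-187.9)
d=snap('wrist','w3.png')
cv2.imwrite('pics/w3b.png',cv2.resize(d['pixels'][130:400,130:430,::-1],(600,540)))
E
```

```text
[ 0.53404812 -0.27238614  0.09768099] [  4.78390632   2.56985241 -11.1524645 ] [ 0.84761126 -1.83854241 -0.10500547] 1.3244235805305553
59.921037963835374
```

View pics/w3b.png

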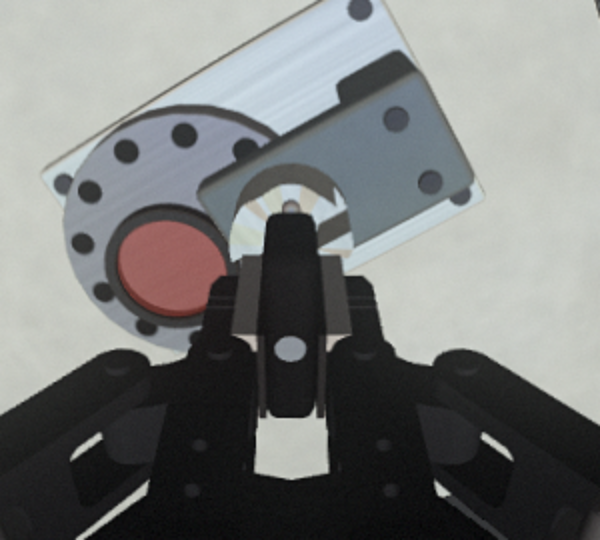

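The bar has turned 60° together with the gripper and is upright at column 290, while the stage now looks rotated. Next I'll lower it into the rest notch.

>>> arm_command:
  motion:
    - [0.005,0.005,-0.02,0,0,0]
    - [0.005,0.005,-0.04,0,0,0]
    - [0.005,0.005,-0.06,0,0,0]
    - [0.005,0.005,-0.08,0,0,0]
    - [0.005,0.005,-0.09,0,0,0]

```text
time: 8.43
tool_pos: [0.5343, -0.2725, 0.0909]
ee_rot: [0.981, -0.194, -0.002, -0.001]
wrist_force: [-1.9, 6.7, -8.3]
opening: 0.0107
gripper_force: 75.0
```

>>> arm_command:
  motion:
    - [0,0,-0.01,0,0,0]
    - [0,0,-0.01,0,0,0]
    - [0,0,-0.01,0,0,0]
    - [0,0,-0.01,0,0,0]
    - [0,0,-0.01,0,0,0]

```text
time: 9.05
tool_pos: [0.5343, -0.2725, 0.09]
ee_rot: [0.981, -0.194, -0.002, -0.001]
wrist_force: [-0.2, 6.4, -9.1]
opening: 0.0105
gripper_force: 75.0
```

>>> arm_command:
  motion:
    - [0,0.005,-0.01,0,0,0]
    - [0,0.005,-0.02,0,0,0]
    - [0,0.005,-0.025,0,0,0]
    - [0,0.005,-0.025,0,0,0]
    - [0,0.005,-0.025,0,0,0]

```text
time: 9.68
tool_pos: [0.5343, -0.2725, 0.0885]
ee_rot: [0.981, -0.194, -0.002, -0.0]
wrist_force: [-3.8, 6.0, -6.6]
opening: 0.0103
gripper_force: 75.5
```

>>> arm_command:
  motion:
    - [0,0.005,-0.005,0,0,0]
    - [0,0.005,-0.01,0,0,0]
    - [0,0.005,-0.015,0,0,0]
    - [0,0.005,-0.015,0,0,0]
    - [0,0.005,-0.015,0,0,0]

```text
time: 10.3
tool_pos: [0.5344, -0.2725, 0.0884]
ee_rot: [0.981, -0.194, -0.001, 0.0]
wrist_force: [-5.3, 7.5, -1.4]
opening: 0.0106
gripper_force: 76.4
```

z has stopped at 0.0884 (lift about 0.010) and the pull has gone, so the pin is seated. I'll release and back straight up.

>>> arm_command:
  motion:
    - [0,0,0,0,0,0]
    - [0,0,0,0,0,0]
    - [0,0,0,0,0,0]
    - [0,0,0,0,0,0]
    - [0,0,0,0,0,0]
  fingers: 120

```text
time: 10.92
tool_pos: [0.5358, -0.2729, 0.0879]
ee_rot: [0.981, -0.194, 0.0, 0.0]
wrist_force: [-0.6, 0.2, 0.4]
opening: 0.0448
gripper_force: 0.0
```

>>> arm_command:
  motion:
    - [0,0,0.1,0,0,0]
    - [0,0,0.3,0,0,0]
    - [0,0,0.5,0,0,0]
    - [0,0,0.7,0,0,0]
    - [0,0,0.9,0,0,0]

```text
time: 11.55
tool_pos: [0.5359, -0.2728, 0.1797]
ee_rot: [0.981, -0.194, 0.0, 0.0]
wrist_force: [-0.1, 0.6, 0.5]
opening: 0.045
gripper_force: 0.0
```

```bash
python3 - <<'E'
from h import *
d=snap('wrist','w4.png');e=snap('side','s4.png');s=read_state();print(s['tool_pos'],s['opening'],s['wrist_force'])
a=cv2.imread('pics/w4.png')[130:330,170:390];b=cv2.imread('pics/s4.png')[110:210,240:340]
cv2.imwrite('pics/c4.png',np.hstack([cv2.resize(a,(440,400)),cv2.resize(b,(360,400),interpolation=2)]))
E
```

```text
[ 0.53685588 -0.27332954  0.18152919] 0.04531382253166981 [-0.02645765 -0.54349847  0.4659508 ]
```

View pics/c4.png

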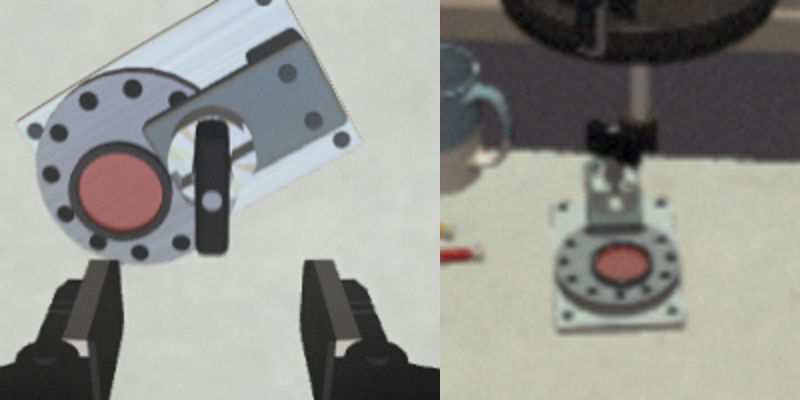

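After release the bar still stands at 60° (columns 195-230, rows 120-255 in the wrist crop), and the deep slot is visible and empty. The gripper is clear of it.

```bash
python3 -c "
from workcell import job_done;print(job_done())"
```

```text
the job is handed in; nothing more can be done
None
```

The round turntable's plunger is parked in its +60° rest notch at a lift of about 10 mm (judged from the gripper height), the slide stage's plunger was not touched, and the job was handed in at about 12 s.

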